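Stopper the bottle in the inclined rest

ROBOT

A 6-joint arm with a two-finger parallel gripper is mounted at the origin on the work surface. World frame = base frame: x ahead of the robot, y to its left, z up, the work surface at z = 0. Lengths are in mm, angles in rad, forces in N, time in s.
With the tool pointing down it reaches from about 300 to 775 mm from the base axis. Payload 14.6 kg.
Tool frame: the origin (TCP) lies at the very end of the fingers, on their centre line; the grasp point (between the pads) lies ctrl.pinch_z behind it (ctrl.pinch_z is the distance from the TCP to the grasp point, in mm); z points along the fingers, y is the line along which they close (so a half turn about z gives the same grasp; the last joint's range is limited). The gripper opens to 85 mm and grips with 20 to 120 N. Pads are 22 mm wide; open, the fingers measure 114 mm over their backs; the gripper's body (76 mm by 85 mm) begins 54 mm behind the grasp point. The pads swing forward as they close: fully open they stand 13 mm farther back than shut.
Start: joints at [1.236, 0.3, 1.521, -0, 1.321, -0.067], TCP at [145.533, 530.386, 231.281] pointing down, gripper open.
Joint ranges: [-3.03, 3.03], [-0.79, 2.21], [0.23, 2.52], [-1.04, 4.18], [0, 3.07], [-2.55, 2.55]. Speed limits (rad/s): [2.22, 2.22, 2.57, 3.14, 3.14, 3.14].

INTERFACE

Orientations are given as a unit quaternion [x, y, z, w].
In Python, from workcell import ctrl, get_image, camera_params, look_for gives the robot as it stands.
- The arm moves only by the shell command python3 -m handwheel 'ROWS' [OPENING]. ROWS is text: rows parted by semicolons, each of 6 numbers parted by spaces: the shift along the world's x, y, z in cm, then the turn, a rotation vector about the world's x, y, z in degrees. A call has 1 to 8 rows; each row shifts and turns the commanded pose from where the row before left it; what a row does not reach is not made up. A row lasts 1/10 s, in which the tool goes at most 50 mm and 8.59 degrees, less where a joint would pass 70% of its speed; a pose out of reach is approached as far as the arm can. A call is refused whole if a number of a shift passes 5 or a number of a turn 8.59, either way. A call with a gripper value outside its range is refused whole. OPENING is the opening, from 0 (shut) to 1 (fully open), set as the call begins (- or left out, the last holds). The fingers move at their own pace and stop on an object; the grip force is fixed at half the most. Time passes only in rows, so rows that do not move let the fingers close. It gives the time, the measured TCP pose, the force, the opening and the grip force at its end, in the units of the state.
- ctrl.get_state(): the state, without advancing time (a new reading comes with each control period).
- get_image(name): name is "scene" or "top" or "wrist"; returns the picture (420x560x3 uint8, blue, green, red); there is no depth.
- camera_params(name): a dict with "fx", "fy", "cx", "cy" (pixels), "origin" and "rotation" of the camera in the world. Camera axes: x right, y down, z forward; pixel columns grow to the right and rows downward; lengths in mm; the calibration is good to about 2 mm. A picture is of the moment at which its call begins: read the wrist's pose just before it. camera_params takes no time and is no camera call; for the wrist camera it gives the pose at the moment of the call.
- ctrl.job_done(): hands the job in; it is judged then, once.
Trained networks look in the newest picture that a camera, given by its name, has taken for a name from the list of things; names that differ only in an ending like _2 or _b are one class to them, and where a whole thing is asked for, a point or a joint stands for the part that bears it (a point fixed in the world has none). Each returns a list of dicts, best first, with "confidence" (0 to 1); they miss things now and then, are a little off and sometimes report something else, mostly with a low value. They report only what shows in the picture. A call takes as long as a camera call. They do not tell look-alikes from the thing itself.
- look_for(camera, target): "position" ([x, y, z] in mm, in the coordinates of the camera as it stood for that picture, good to about 4 mm: the middle of the surface that is visible of it).
The state is a dict: "time_s": time; "joint_pos": joint angles; "qvel": joint speeds; "tau": joint torques, N m; "position": TCP position; "tool_rot": TCP orientation; "contact_force": force on the tool from outside, world axes, zero at the start; "torque": the same for the moment, N m; "gripper_width": opening from 0.0 (shut) to 1.0 (fully open); "grasp_force": force on a finger pad.
Only numpy, scipy, OpenCV 4.12 (cv2) and the standard library are available. Lean on these libraries where they do the work, as an engineer would, in place of code of your own. Each camera call takes 0.05 s, during which the arm holds its last target. There are 200 camera calls.

TASK

Pick out of the steel tray the one stopper that fits the open amber bottle lying in the inclined rest (the middle-sized of the three), put its tapered plug into the bottle's neck and press it home with a firm push of 15 to 20 N, never brute force, so that its square head sits flat on the rim, then let go. Leave the other stoppers in the tray, and do not knock over the bottles or the measuring cylinder.

Things in the scene. Friction and masses are not known exactly. Their poses are not given: they have to be found in the camera images.
- stopper: White plastic stopper that fits: square head 48 x 48 mm, 34 mm long; round tapered plug 45 mm long, 36 mm across at the head, 26 mm at the tip; about 110 g. Starts lying level in the tray on a flat of its head, plug clear of the floor. Origin: centre of the head's underside as it lies. Its axis is along x, 24 mm above the origin, plug to -x; y level, z up as it lies. Grip across two head flats.
- stopper_shoulder (a point): centre of the stopper's shoulder, the flat head face from which the plug grows: on the axis, 17 mm from the middle of the head towards the plug; axes as stopper
- stopper_tip (a point): centre of the plug's tip: on the axis, 45 mm from the shoulder; axes as stopper
- stopper_large: Same white plastic and shape but too large for the bottle: head 58 x 58 x 34 mm, plug 45 mm long, 52 to 40 mm in diameter. Origin and axes as stopper (axis 29 mm above its origin). Stays in the tray.
- stopper_small: Same white plastic and shape but too small: head 36 x 36 x 34 mm, plug 35 mm long, 23 to 16 mm in diameter. Origin and axes as stopper (axis 18 mm above its origin). Stays in the tray.
- tray: Fixed open steel tray, 220 mm (its x) by 330 mm (its y), 28 mm high, wall and floor 4 mm. Origin: centre of its underside. It holds the three stoppers, about 97 mm apart in a row along y, and a small black cap and a rubber ring.
- bottle: Open amber glass bottle, 182 mm long, fixed in an inclined aluminium rest. z runs along its axis from base to mouth, 40 degrees above level, mouth roughly away from the robot; y is level. Origin: centre of its base. 86 mm in diameter up to 105 mm from the base, narrowing to the neck at 134 mm; neck outside 39 mm there, 50 mm at the rim.
- bottle_mouth (a point): centre of the mouth, in the plane of the rim (182 mm from the base); axes as bottle. The bore is tapered: 37.5 mm in diameter at the rim, 27.5 mm at 45 mm depth, open to 48 mm depth. Rim outside 50 mm in diameter. With the stopper home, its shoulder lies on the rim and its x points along the bottle's z.
- amber_a: closed amber bottle with aluminium cap, 70 mm in diameter, 180 mm tall, rests on the bench; leave it standing. Origin: centre of its underside, z up
- amber_b: a second such bottle, as amber_a
- amber_c: a third such bottle, as amber_a
- cylinder: empty glass measuring cylinder with a yellow collar, foot 90 mm and tube 52 mm in diameter, 170 mm tall, rests on the bench; leave it standing. Origin: centre of its underside, z up
Things that resemble listed ones, but are neither listed nor needed, are in the scene too. Leave any pink look-alike of the stopper alone. Leave any pink look-alike of the amber_a alone.

How it is judged:
By the outcome, as a careful person would: the job done as asked, in the order asked, and still so for the second after the job is handed in, with the robot touching nothing.
It also fails if it takes over 53 s, if anything falls off the work surface, if the arm or the gripper's body presses on something with over 40 N, if the wrist force passes 120 N, or if a joint passes its speed limit or range.

## Working session

There is one attempt and no reset: what is moved stays moved. The work goes in short steps, Python scripts to look and compute and a shell command to move; the robot and the scene stay as the last step left them, time stands still between calls to the robot, and variables do not carry over. Pictures are saved under pics/ and viewed, at most 10 in all, crops included, and the job is handed in when it is done.

```bash
ls; mkdir -p pics
cat > h.py <<'E'
import numpy as np, cv2
from workcell import ctrl, get_image, camera_params, look_for
from scipy.spatial.transform import Rotation as R
def cam(n):
    p=camera_params(n); return p,np.array(p['origin']),np.array(p['rotation'])
def ray(n,u,v,p=None):
    p=p or camera_params(n); d=np.array(p['rotation'])@np.array([(u-p['cx'])/p['fx'],(v-p['cy'])/p['fy'],1]); return np.array(p['origin']),d/np.linalg.norm(d)
def proj(n,X,p=None):
    p=p or camera_params(n); c=np.array(p['rotation']).T@(np.array(X)-p['origin']); return np.array([p['fx']*c[0]/c[2]+p['cx'],p['fy']*c[1]/c[2]+p['cy']])
def tri(rs):
    A=np.zeros((3,3));b=np.zeros(3)
    for o,d in rs:
        M=np.eye(3)-np.outer(d,d);A+=M;b+=M@o
    return np.linalg.solve(A,b)
def onz(n,u,v,z,p=None):
    o,d=ray(n,u,v,p); return o+d*(z-o[2])/d[2]
def find(n,t):
    p,o,r=cam(n)
    return [(round(x['confidence'],2),np.round(o+r@np.array(x['position'])).tolist(),np.round(proj(n,o+r@np.array(x['position']))).tolist()) for x in look_for(n,t)]
E
python3 - <<'E'
from h import *
s=ctrl.get_state();print({k:np.round(v,3).tolist() for k,v in s.items()},ctrl.pinch_z)
ims=[get_image(n) for n in("scene","top","wrist")]
for n,i in zip(("scene","top","wrist"),ims): cv2.imwrite(f'pics/{n}0.png',i)
for n in("scene","top"):
    p=camera_params(n);print(n,np.round(p['origin']),p['fx'],np.round(p['rotation'],2).tolist())
    for t in("stopper","stopper_shoulder","stopper_tip","stopper_large","stopper_small","bottle","bottle_mouth","amber_a","cylinder","tray"): print(n,t,find(n,t))
E
```

```text
pics
{'time_s': 0.0, 'joint_pos': [1.236, 0.301, 1.522, 0.0, 1.321, -0.067], 'qvel': [0.0, 0.002, -0.001, -0.0, -0.001, 0.0], 'tau': [-0.0, -54.351, -36.18, -0.0, 0.004, 0.0], 'position': [145.455, 530.156, 230.684], 'tool_rot': [0.134, 0.991, -0.001, -0.0], 'contact_force': [0.404, 0.277, -0.98], 'torque': [0.004, -0.017, -0.003], 'grasp_force': 0.0, 'gripper_width': 1.001} 18.700000000000003
scene [1038.  396.  894.] 448.8463047424807 [0.39, 0.86, -0.3, -0.14]Traceback (most recent call last):
  File "<stdin>", line 7, in <module>
  File "h.py", line 19, in find
    return [(round(x['confidence'],2),np.round(o+r@np.array(x['position'])).tolist(),np.round(proj(n,o+r@np.array(x['position']))).tolist()) for x in look_for(n,t)]
                                                 ~^~~~~~~~~~~~~~~~~~~~~~~~
ValueError: matmul: Input operand 1 has a mismatch in its core dimension 0, with gufunc signature (n?,k),(k,m?)->(n?,m?) (size 3 is different from 4)
```

View pics/scene0.png

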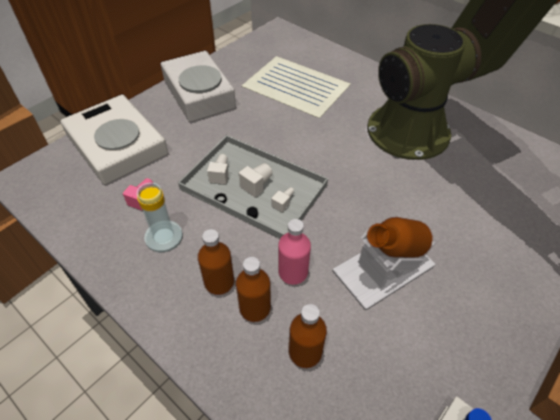

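View pics/top0.png

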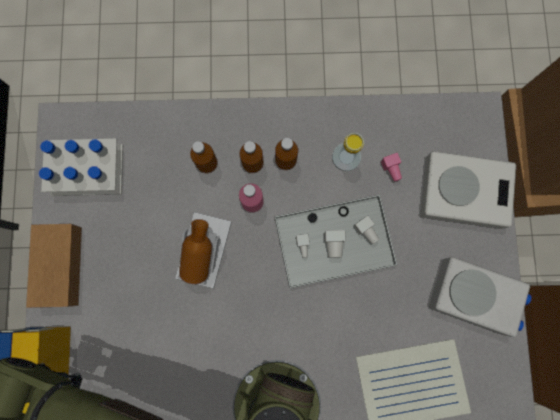

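The scene and top views agree. In top, the tray stoppers are small (303,245), large (335,243) and middle (368,230), the last with its plug pointing down-right. The open bottle has its mouth near (201,226). The pink look-alikes are at (393,165) and (251,197).

```bash
sed -i "s/return p,np.array(p\['origin'\]),np.array(p\['rotation'\])/return p,np.array(p['origin']),p['rotation']/; s/    p=camera_params(n); return p/    p=camera_params(n); return p/" h.py
python3 - <<'E'
s=open('h.py').read()
s=s.replace("def cam(n)","_cp=camera_params\ndef camera_params(n):\n    p=dict(_cp(n)); p['rotation']=R.from_quat(p['rotation']).as_matrix(); return p\ndef cam(n)",1)
open('h.py','w').write(s)
E
python3 - <<'E'
from h import *
for n in("scene","top"):
    get_image(n)
    p=camera_params(n);print(n,np.round(p['origin']),p['fx'],np.round(p['rotation'],2).tolist())
    for t in("stopper","stopper_shoulder","stopper_tip","bottle","bottle_mouth","amber_a","cylinder"): print(n,t,find(n,t))
print(ctrl.get_state()['time_s'])
E
```

```text
scene [1038.  396.  894.] 448.8463047424807 [[-0.66, 0.58, -0.48], [0.75, 0.52, -0.42], [0.01, -0.63, -0.77]]
scene stopper [(0.82, [726.0, -378.0, 36.0], [131.0, 195.0]), (0.76, [524.0, -275.0, 38.0], [217.0, 171.0])]
scene stopper_shoulder [(0.76, [525.0, -275.0, 40.0], [217.0, 171.0]), (0.56, [731.0, -375.0, 42.0], [129.0, 195.0])]
scene stopper_tip [(0.77, [523.0, -274.0, 40.0], [218.0, 171.0]), (0.54, [728.0, -377.0, 38.0], [130.0, 195.0])]
scene bottle [(0.97, [468.0, 228.0, 144.0], [401.0, 238.0])]
scene bottle_mouth [(0.77, [463.0, 224.0, 148.0], [401.0, 235.0])]
scene amber_a [(0.98, [752.0, -33.0, 116.0], [213.0, 262.0]), (0.73, [621.0, 71.0, 112.0], [294.0, 251.0]), (0.66, [743.0, 72.0, 115.0], [254.0, 289.0]), (0.56, [749.0, 217.0, 119.0], [309.0, 338.0])]
scene cylinder [(0.64, [750.0, -222.0, 84.0], [159.0, 222.0])]
top [ 332.  -10. 1496.] 487.1336004521515 [[-0.02, -0.99, 0.17], [-1.0, 0.02, 0.0], [-0.0, -0.17, -0.99]]
top stopper [(0.66, [503.0, -286.0, 45.0], [367.0, 230.0]), (0.66, [700.0, -379.0, 39.0], [394.0, 165.0])]
top stopper_shoulder [(0.66, [502.0, -284.0, 43.0], [367.0, 230.0]), (0.65, [698.0, -373.0, 39.0], [392.0, 166.0]), (0.19, [465.0, -181.0, 59.0], [333.0, 243.0])]
top stopper_tip [(0.77, [506.0, -285.0, 49.0], [367.0, 228.0]), (0.74, [704.0, -378.0, 43.0], [394.0, 164.0])]
top bottle [(0.83, [435.0, 211.0, 143.0], [196.0, 254.0])]
top bottle_mouth [(0.92, [433.0, 211.0, 147.0], [196.0, 255.0])]
top amber_a [(0.88, [720.0, 189.0, 124.0], [205.0, 156.0]), (0.79, [720.0, -50.0, 123.0], [287.0, 154.0]), (0.71, [717.0, 57.0, 125.0], [250.0, 156.0]), (0.64, [588.0, 62.0, 125.0], [249.0, 199.0]), (0.62, [728.0, -227.0, 82.0], [346.0, 154.0])]
top cylinder [(0.88, [730.0, -231.0, 84.0], [347.0, 153.0])]
1.0
```

```bash
python3 - <<'E'
from h import *
s=ctrl.get_state();T=R.from_quat(s['tool_rot']).as_matrix()
p=camera_params('wrist');print(np.round(T.T@(p['origin']-s['position'])),np.round(T.T@p['rotation'],2).tolist(),p['fx'],p['cx'],p['cy'])
E
python3 -m handwheel '3 -4 3 0 0 -8; 3 -4 3 0 0 -8; 3 -4 3 0 0 -8; 3 -4 2 0 0 -8; 2 -4 0 0 0 -8'
```

```text
[  69.    0. -142.] [[0.0, -0.96, -0.28], [1.0, 0.0, -0.0], [0.0, -0.28, 0.96]] 321.72786390615414 285.55749355125596 216.22394299254256
time_s: 1.5
position: [271.9, 349.3, 329.4]
tool_rot: [0.467, 0.884, 0.002, 0.001]
contact_force: [1.0, 0.1, -0.6]
gripper_width: 1.001
grasp_force: 0.0
```

```bash
python3 -m handwheel '2 -4 2 0 0 -8; 2 -4 2 0 0 -8;2 -2 2 0 0 0; 0 0 0 0 0 0;0 0 0 0 0 0'
cat > w.py <<'E'
import sys,pickle
from h import *
n=sys.argv[1];p=camera_params('wrist');i=get_image('wrist');cv2.imwrite(f'pics/{n}.png',i);pickle.dump(p,open(n+'.pkl','wb'))
s=ctrl.get_state();print(s['time_s'],np.round(s['position']),np.round(s['joint_pos'],2))
for t in sys.argv[2:]: print(t,find('wrist',t))
E
python3 w.py wb1 bottle bottle_mouth
```

```text
time_s: 2.0
position: [330.7, 250.2, 386.9]
tool_rot: [0.584, 0.812, 0.0, -0.0]
contact_force: [-0.2, 0.2, 0.7]
gripper_width: 0.998
grasp_force: 0.0
2.05 [330. 251. 386.] [ 0.56 -0.09  1.59  0.    1.63  0.23]
bottle [(0.66, [427.0, 230.0, 144.0], [353.0, 224.0])]
bottle_mouth [(0.64, [432.0, 223.0, 145.0], [355.0, 231.0])]
```

```bash
python3 -m handwheel '2 -4 0 0 0 -8; 2 -4 0 0 0 -8;2 -4 0 0 0 -8; 0 -3 0 0 0 0; 0 0 0 0 0 0;0 0 0 0 0 0'; python3 w.py wb2 bottle bottle_mouth
```

```text
time_s: 2.75
position: [390.4, 100.8, 386.7]
tool_rot: [0.739, 0.673, -0.0, -0.0]
contact_force: [0.2, -0.1, -0.1]
gripper_width: 1.0
grasp_force: 0.0
2.8 [390. 101. 387.] [ 0.16 -0.11  1.62  0.    1.64  0.25]
bottle [(0.74, [440.0, 216.0, 148.0], [320.0, 78.0])]
bottle_mouth [(0.91, [442.0, 210.0, 154.0], [323.0, 83.0]), (0.15, [706.0, 202.0, 88.0], [526.0, 76.0])]
```

View pics/wb1.png

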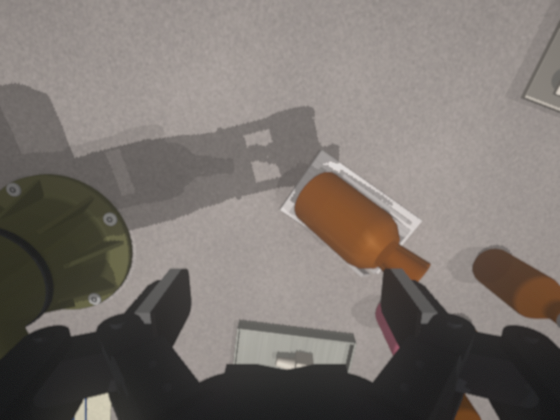

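View pics/wb2.png

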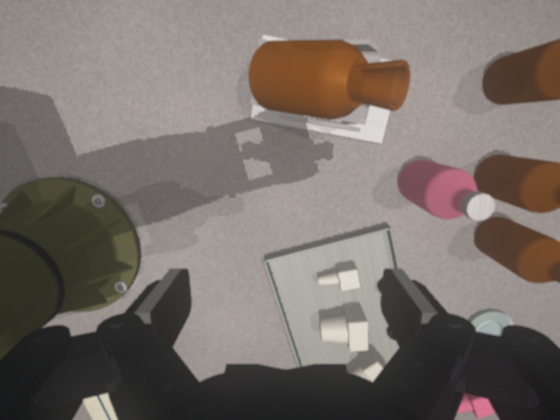

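The open bottle is clear in wb2, with its base near (262,80) and its mouth near (405,85). The three stoppers sit at (340,278), (345,328) and partly visible at (370,372). I'll move over the middle-sized one now and take two views.

```bash
python3 -m handwheel '1 -5 0 0 0 -8;1 -5 -1 0 0 -8;1 -5 -2 0 0 -8;1 -5 -2 0 0 -8;1 -5 -3 0 0 -8;1 -5 -3 0 0 -5;0 -5 -3 0 0 0;0 -5 -2 0 0 0' ; python3 -m handwheel '0 -1 0 0 0 0; 0 0 0 0 0 0;0 0 0 0 0 0';python3 w.py ws1 stopper stopper_shoulder stopper_tip
```

```text
time_s: 3.7
position: [445.4, -262.2, 244.0]
tool_rot: [0.94, 0.34, -0.0, -0.001]
contact_force: [0.4, -0.2, 0.8]
gripper_width: 0.999
grasp_force: 0.0
time_s: 4.0
position: [445.8, -270.6, 246.5]
tool_rot: [0.94, 0.34, 0.0, 0.0]
contact_force: [0.4, -0.2, 0.3]
gripper_width: 0.998
grasp_force: 0.0
4.05 [ 446. -270.  247.] [-0.62  0.22  1.58  0.    1.34  0.26]
stopper [(0.75, [704.0, -368.0, 36.0], [525.0, 56.0]), (0.74, [511.0, -282.0, 50.0], [333.0, 152.0])]
stopper_shoulder [(0.8, [703.0, -368.0, 39.0], [526.0, 56.0]), (0.71, [509.0, -288.0, 53.0], [337.0, 157.0])]
stopper_tip [(0.88, [703.0, -371.0, 37.0], [527.0, 58.0]), (0.85, [513.0, -283.0, 54.0], [336.0, 151.0]), (0.6, [475.0, -185.0, 60.0], [237.0, 117.0])]
```

```bash
python3 -m handwheel '3 5 0 0 0 0;0 4 0 0 0 0; 0 0 0 0 0 0;0 0 0 0 0 0' ;python3 w.py ws2 stopper stopper_shoulder stopper_tip; python3 -c "
import cv2,numpy as np
cv2.imwrite('pics/s12.png',cv2.resize(np.hstack([cv2.imread('pics/ws1.png'),cv2.imread('pics/ws2.png')]),(800,300),interpolation=cv2.INTER_AREA))"
```

```text
time_s: 4.6
position: [471.1, -188.0, 246.5]
tool_rot: [0.94, 0.34, 0.0, 0.0]
contact_force: [0.9, 0.5, -0.4]
gripper_width: 1.0
grasp_force: 0.0
4.65 [ 471. -189.  246.] [-0.45  0.19  1.62 -0.    1.33  0.42]
stopper [(0.67, [512.0, -279.0, 46.0], [371.0, 215.0]), (0.57, [699.0, -366.0, 31.0], [547.0, 132.0])]
stopper_shoulder [(0.9, [697.0, -368.0, 34.0], [549.0, 134.0]), (0.74, [511.0, -287.0, 51.0], [376.0, 221.0])]
stopper_tip [(0.87, [692.0, -371.0, 32.0], [545.0, 139.0]), (0.69, [511.0, -283.0, 49.0], [374.0, 218.0])]
```

View pics/s12.png

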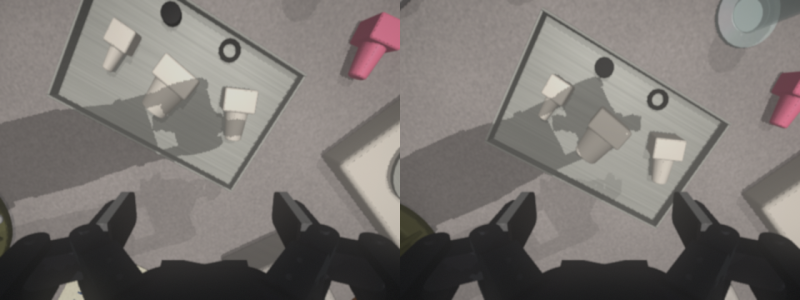

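```bash
cat > fit.py <<'E'
import pickle
from h import *
from scipy.optimize import minimize
P={n:pickle.load(open(n+'.pkl','rb')) for n in('wb1','wb2','ws1','ws2')}
P['scene0']=camera_params('scene');P['top0']=camera_params('top')
I={n:cv2.imread(f'pics/{n}.png') for n in P}
S=4 # subpixel upscale
def hull(mask,X,p,off):
    u=np.array([(proj('',x,p)-off)*S for x in X]);cv2.fillConvexPoly(mask,cv2.convexHull(u.astype(np.float32)).astype(np.int32),1)
A=np.linspace(0,2*np.pi,40)
def circ(r,z): return np.c_[r*np.cos(A),r*np.sin(A),0*A+z]
def bottle(q):
    m=np.array(q[:3]);ps,el=q[3],np.radians(40)
    z=np.array([np.cos(el)*np.cos(ps),np.cos(el)*np.sin(ps),np.sin(el)]);y=np.array([-np.sin(ps),np.cos(ps),0]);M=np.c_[np.cross(y,z),y,z]
    pr=[(43,-182),(43,-77),(19.5,-48),(25,0)]
    return [np.r_[circ(*a),circ(*b)]@M.T+m for a,b in zip(pr,pr[1:])]
def stopper(q):   # q: head centre on axis x,y,z ; yaw
    m=np.array(q[:3]);c,s=np.cos(q[3]),np.sin(q[3]);M=np.array([[c,-s,0],[s,c,0],[0,0,1]])
    h=np.array([[i*17,j*24,k*24] for i in(-1,1) for j in(-1,1) for k in(-1,1)])
    pl=np.r_[circ(18,17),circ(13,62)];pl=np.c_[-pl[:,2],pl[:,0],pl[:,1]]
    return [h@M.T+m,pl@M.T+m]
def render(model,q,p,w):
    k=np.zeros(((w[3]-w[1])*S,(w[2]-w[0])*S),np.uint8)
    for X in model(q): hull(k,X,p,np.array(w[:2])-.5+.5/S)
    return k
def run(model,q0,views,maskf):
    W={};T={}
    for v in views:
        u=np.array([proj('',x,P[v]) for X in model(q0) for x in X]);lo=np.maximum(u.min(0)-18,0).astype(int);hi=np.minimum(u.max(0)+18,[560,420]).astype(int)
        W[v]=(*lo,*hi);im=cv2.resize(I[v][lo[1]:hi[1],lo[0]:hi[0]],None,fx=S,fy=S,interpolation=cv2.INTER_CUBIC)
        T[v]=maskf(im,render(model,q0,P[v],W[v]))
    def iou(q,v): k=render(model,q,P[v],W[v]);return (k&T[v]).sum()/max((k|T[v]).sum(),1)
    f=lambda d:-np.mean([iou(q0+d*np.array([1,1,1,.02]),v) for v in views])
    best=np.zeros(4)
    for sc in(10,4,1.5): 
        best=minimize(f,best,method='Nelder-Mead',options=dict(initial_simplex=np.vstack([best,best+sc*np.eye(4)]),xatol=.05,fatol=1e-5,maxiter=300)).x
    q=q0+best*np.array([1,1,1,.02])
    print(model.__name__,np.round(q[:3],1),'yaw',np.round(np.degrees(q[3]),1),{v:round(float(iou(q,v)),3) for v in views})
    for v in views:
        o=cv2.resize(I[v][W[v][1]:W[v][3],W[v][0]:W[v][2]],None,fx=S,fy=S);
        for k,c in((render(model,q,P[v],W[v]),(0,255,0)),(T[v],(255,0,255))): cv2.drawContours(o,cv2.findContours(k,0,2)[0],-1,c,1)
        out.append(cv2.resize(o,(265,265)))
    return q
out=[]
def amber(im,k):
    h=cv2.cvtColor(im,cv2.COLOR_BGR2HSV);m=((h[...,0]<20)&(h[...,1]>130)).astype(np.uint8)
    m=cv2.morphologyEx(m,cv2.MORPH_CLOSE,np.ones((9,9)));n,l=cv2.connectedComponents(m)
    return (l==np.bincount(l[(k>0)&(l>0)]).argmax()).astype(np.uint8)
def grab(im,k):
    g=np.full(k.shape,cv2.GC_PR_BGD,np.uint8);e=np.ones((9,9))
    g[cv2.dilate(k,e,iterations=6)==0]=cv2.GC_BGD;g[k>0]=cv2.GC_PR_FGD;g[cv2.erode(k,e,iterations=3)>0]=cv2.GC_FGD
    cv2.grabCut(im,g,None,np.zeros((1,65)),np.zeros((1,65)),6,cv2.GC_INIT_WITH_MASK);return (g&1).astype(np.uint8)
if __name__=='__main__':
    b=np.array([520,200,185,np.radians(-10)])
    for vs in(['wb1','wb2','top0'],['wb1','wb2'],['wb2','top0']): b1=run(bottle,b,vs,amber)
    out=out[:3]
    s=np.array([510,-285,28,np.radians(35)])
    s=run(stopper,s,['ws1','ws2'],grab);out=out[:3];s=run(stopper,s,['ws1','ws2','top0'],grab);o2=list(out);run(stopper,s,['ws2','ws1'],grab)
    cv2.imwrite('pics/fit.png',np.vstack([np.hstack(o2[:3]),np.hstack(o2[3:6])]))
E
python3 fit.py
```

```text
bottle [520.3 196.8 167.2] yaw -15.5 {'wb1': 0.854, 'wb2': 0.93, 'top0': 0.901}
bottle [521.2 196.4 167.2] yaw -15.7 {'wb1': 0.861, 'wb2': 0.926}
bottle [520.5 198.8 157.5] yaw -15.5 {'wb2': 0.938, 'top0': 0.912}
stopper [ 513.9 -279.2   29.4] yaw 33.8 {'ws1': 0.907, 'ws2': 0.901}
stopper [ 518.9 -275.9   29.9] yaw 32.8 {'ws1': 0.919, 'ws2': 0.926, 'top0': 0.88}
stopper [ 520.5 -276.4   24.4] yaw 33.6 {'ws2': 0.937, 'ws1': 0.932}
```

View pics/fit.png

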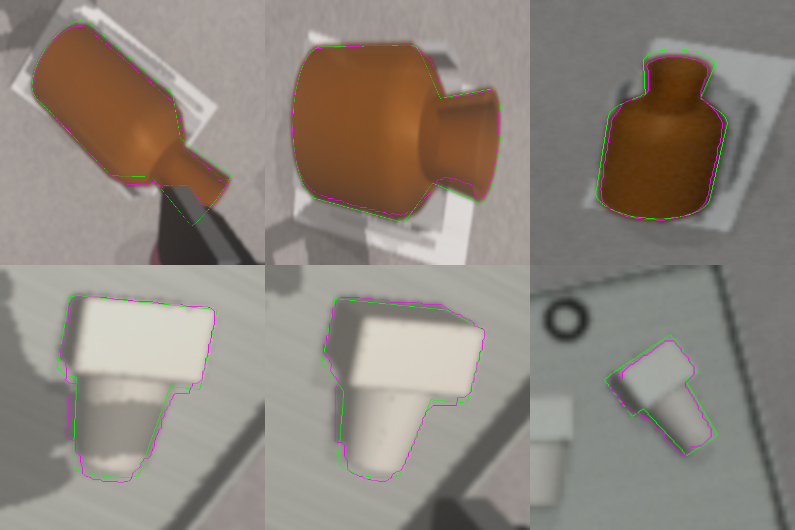

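The bottle silhouettes match, with the mouth near (520,197,~167) and yaw about -15.5°. The stopper head is at (518,-277,28), yaw about 33.5°, and its height agrees with 4+24 mm. Next I'll move above it.

```bash
python3 -m handwheel '1.6 -3 -2 0 0 -3;1.6 -3 -4 0 0 -3.3;1.5 -2.8 -4 0 0 0;0 0 -4 0 0 0;0 0 -3 0 0 0;0 0 0 0 0 0; 0 0 0 0 0 0' 0.8; python3 w.py ws3
python3 - <<'E'
from fit import *
P['ws3']=pickle.load(open('ws3.pkl','rb'));I['ws3']=cv2.imread('pics/ws3.png')
s=np.array([518,-277,28,np.radians(33.5)])
for X in stopper(s): print(np.round([proj('',x,P['ws3']) for x in X[:8]]).tolist())
E
```

```text
time_s: 5.5
position: [516.9, -275.6, 79.5]
tool_rot: [0.958, 0.287, 0.0, 0.0]
contact_force: [0.8, -0.5, 0.0]
gripper_width: 0.798
grasp_force: 0.0
5.55 [ 517. -276.   81.] [-0.55  0.54  1.56  0.    1.04  0.44]
[[321.0, 249.0], [329.0, 280.0], [254.0, 250.0], [247.0, 280.0], [322.0, 204.0], [331.0, 224.0], [253.0, 204.0], [244.0, 225.0]]
[[260.0, 263.0], [260.0, 265.0], [261.0, 267.0], [262.0, 269.0], [265.0, 271.0], [267.0, 272.0], [271.0, 273.0], [275.0, 274.0]]
```

View pics/ws3.png

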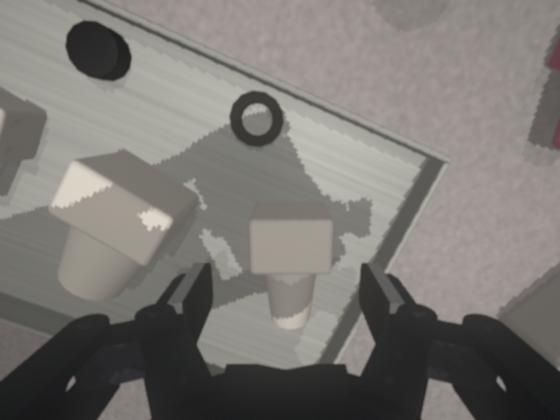

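```bash
python3 -m handwheel '0.4 -0.1 -2 0 0 0;0 0 -3 0 0 0;0 0 -1.5 0 0 0;0 0 0 0 0 0;0 0 0 0 0 0'; python3 -c "
from workcell import ctrl;s=ctrl.get_state();print(s['position'],s['contact_force'])"
```

```text
time_s: 6.05
position: [521.4, -276.4, 15.2]
tool_rot: [0.958, 0.287, 0.001, 0.001]
contact_force: [1.1, 0.1, 0.7]
gripper_width: 0.799
grasp_force: 0.0
[ 521.44919917 -276.43446469   15.21546094] [1.09255727 0.10381208 0.66791864]
```

```bash
python3 -m handwheel '0 0 -0.6 0 0 0;0 0 0 0 0 0;0 0 0 0 0 0'; python3 -m handwheel '0 0 0 0 0 0;0 0 0 0 0 0;0 0 0 0 0 0;0 0 0 0 0 0;0 0 0 0 0 0;0 0 0 0 0 0;0 0 0 0 0 0' 0
```

```text
time_s: 6.35
position: [520.9, -276.1, 8.1]
tool_rot: [0.958, 0.287, 0.0, 0.0]
contact_force: [0.1, -0.0, 0.1]
gripper_width: 0.801
grasp_force: 0.0
time_s: 7.05
position: [521.1, -276.2, 8.1]
tool_rot: [0.958, 0.287, 0.0, 0.0]
contact_force: [0.0, 0.6, 5.0]
gripper_width: 0.559
grasp_force: 62.1
```

```bash
python3 -m handwheel '0 0 2 0 0 0;0 0 4 0 0 0;0 0 5 0 0 0;0 0 5 0 0 0;0 0 5 0 0 0;0 3 5 0 0 -8;0 4 4 0 0 -8;0 5 2 0 0 -8'; python3 -m handwheel '1 5 0 0 0 -8;1 5 0 0 0 -8;1 5 0 0 0 -8;1 5 0 0 0 -1;1 5 0 0 0 0;1 5 0 0 0 0;0 3 0 0 0 0;0 0 0 0 0 0';  python3 -m handwheel '0 0 0 0 0 0;0 0 0 0 0 0'; python3 w.py wb3 bottle bottle_mouth
```

```text
time_s: 7.85
position: [520.7, -168.3, 317.3]
tool_rot: [0.997, 0.078, 0.001, 0.001]
contact_force: [0.6, 0.5, -0.5]
gripper_width: 0.554
grasp_force: 61.9
time_s: 8.65
position: [578.0, 152.1, 313.5]
tool_rot: [0.992, -0.124, -0.001, -0.0]
contact_force: [-0.6, -0.8, -1.4]
gripper_width: 0.554
grasp_force: 61.9
time_s: 8.85
position: [578.5, 147.6, 314.3]
tool_rot: [0.992, -0.126, -0.0, 0.0]
contact_force: [0.2, -0.3, -0.8]
gripper_width: 0.553
grasp_force: 61.9
8.9 [579. 147. 314.] [ 0.19  0.36  1.25 -0.    1.53  2.01]
bottle [(0.4, [483.0, -165.0, 48.0], [538.0, 192.0])]
bottle_mouth []
```

View pics/wb3.png

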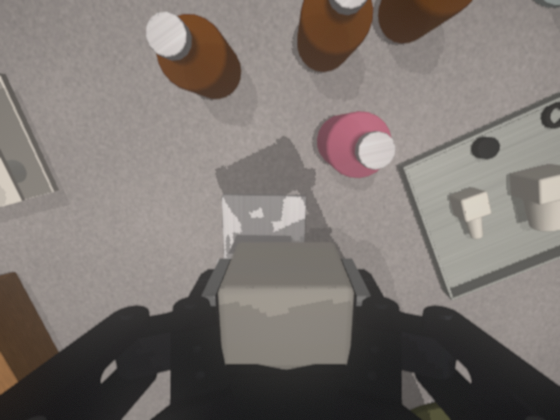

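wb3 shows the stopper centred between the fingers at (285,300), hiding the bottle. I'll get the bottle's height from the scene view, ignoring occluded pixels.

```bash
cat > fb.py <<'E'
from fit import *
from scipy.ndimage import binary_dilation
q0=np.array([520,197,166,np.radians(-15.5)])
def prep(v):
    u=np.array([proj('',x,P[v]) for X in bottle(q0) for x in X]);lo=np.maximum(u.min(0)-18,0).astype(int);hi=np.minimum(u.max(0)+18,[560,420]).astype(int)
    im=cv2.resize(I[v][lo[1]:hi[1],lo[0]:hi[0]],None,fx=S,fy=S,interpolation=cv2.INTER_CUBIC);w=(*lo,*hi)
    t=amber(im,render(bottle,q0,P[v],w));ok=np.ones_like(t)
    if v=='wb1': ok[cv2.dilate((im.max(2)<75).astype(np.uint8),np.ones((25,25)))>0]=0
    if v=='scene0': ok[(245-lo[1])*S:]=0
    return w,t,ok
D={v:prep(v) for v in('wb1','wb2','top0','scene0')}
def iou(q,v):
    w,t,ok=D[v];k=render(bottle,q,P[v],w)&ok;t=t&ok;return (k&t).sum()/(k|t).sum()
sc=np.array([1,1,1,.02])
for vs in(['wb1','wb2','top0','scene0'],['wb2','scene0'],['wb1','wb2','top0'],['top0','scene0'],['wb1','wb2','scene0']):
    b=np.zeros(4);f=lambda d:-np.mean([iou(q0+d*sc,v) for v in vs])
    for s_ in(10,4,1.5): b=minimize(f,b,method='Nelder-Mead',options=dict(initial_simplex=np.vstack([b,b+s_*np.eye(4)]),xatol=.05,fatol=1e-5,maxiter=300)).x
    q=q0+b*sc;print(vs,np.round(q[:3],1),round(np.degrees(q[3]),1),[round(float(iou(q,v)),3) for v in vs])
out=[]
for v in D:
    w,t,ok=D[v];o=cv2.resize(I[v][w[1]:w[3],w[0]:w[2]],None,fx=S,fy=S)
    for k,c in((render(bottle,q,P[v],w),(0,255,0)),(t&ok,(255,0,255))): cv2.drawContours(o,cv2.findContours(k,0,2)[0],-1,c,1)
    out.append(cv2.resize(o,(390,290)))
cv2.imwrite('pics/fb.png',np.vstack([np.hstack(out[:2]),np.hstack(out[2:])]))
E
python3 fb.py
```

```text
['wb1', 'wb2', 'top0', 'scene0'] [518.7 196.2 173.7] -15.2 [0.889, 0.906, 0.899, 0.955]
['wb2', 'scene0'] [519.7 198.6 174.6] -13.5 [0.903, 0.967]
['wb1', 'wb2', 'top0'] [519.9 195.8 168.3] -16.2 [0.892, 0.927, 0.902]
['top0', 'scene0'] [518.2 197.7 172.8] -13.7 [0.895, 0.968]
['wb1', 'wb2', 'scene0'] [520.1 196.8 174.9] -14.5 [0.895, 0.907, 0.958]
```

View pics/fb.png

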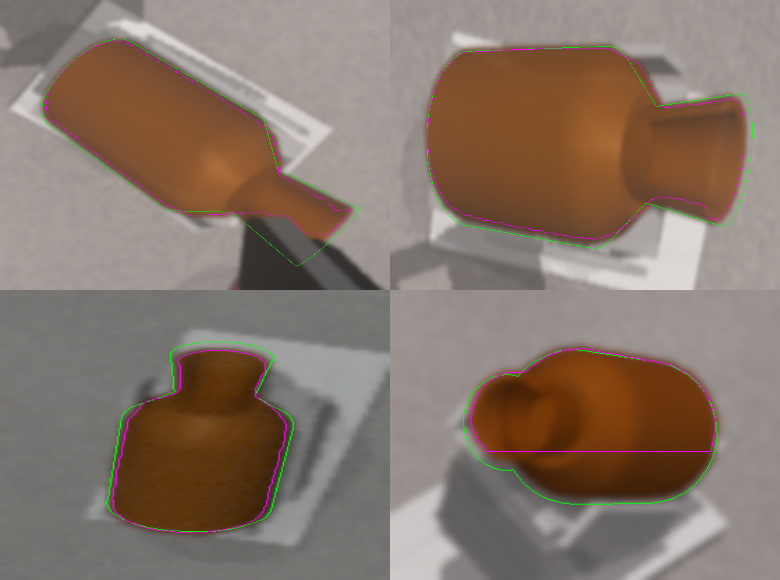

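```bash
python3 -m handwheel '1 1 0 -2.04 -7.74 0;1 1 0 -2.04 -7.74 0;0 1 0 -2.04 -7.74 0;0 0 0 -2.04 -7.74 0;0 0 0 -2.04 -7.74 0;0 0 0 0 0 0;0 0 0 0 0 0'
cat > t.py <<'E'
import sys
from h import *
s=ctrl.get_state();T=R.from_quat(s['tool_rot']).as_matrix()
m=np.array([519.5,197,173]);ps=np.radians(-14.8);c,k=np.cos(np.radians(40)),np.sin(np.radians(40))
bz=np.array([c*np.cos(ps),c*np.sin(ps),k]);by=np.array([-np.sin(ps),np.cos(ps),0]);bx=np.cross(by,bz);M=np.c_[bz,by,-bx]
M=np.c_[bz,-by,-bx]  # tool x,y,z at home
d=R.from_matrix(M@T.T).as_rotvec(degrees=True)
head=np.array(s['position'])-19.9*T[:,2]
print('t',s['time_s'],'rotvec deg',np.round(d,2),'joints',np.round(s['joint_pos'],2))
B=np.c_[bx,by,bz];print('shoulder rel mouth (bx,by,bz)',np.round(B.T@(head-17*T[:,0]-m),1),'tip',np.round(B.T@(head-62*T[:,0]-m),1),'F(b)',np.round(B.T@np.array(s['contact_force']),1),'Mom(b)',np.round(B.T@np.array(s['torque']),2))
for g in map(float,sys.argv[1:]): print(g,'shift cm',np.round((m+(17+g)*bz+19.9*M[:,2]-s['position'])/10,2))
E
python3 t.py 70 0
```

```text
time_s: 9.7
position: [598.4, 178.2, 314.9]
tool_rot: [0.933, -0.119, 0.338, 0.045]
contact_force: [0.0, -0.5, -0.9]
gripper_width: 0.557
grasp_force: 61.9Traceback (most recent call last):
  File "t.py", line 7, in <module>
    d=R.from_matrix(M@T.T).as_rotvec(degrees=True)
      ~~~~~~~~~~~~~^^^^^^^
  File "scipy/spatial/transform/_rotation.pyx", line 1143, in scipy.spatial.transform._rotation.Rotation.from_matrix
ValueError: Non-positive determinant (left-handed or null coordinate frame) in rotation matrix 0: [[ 0.22986055  0.20699812  0.95095526]
 [ 0.19971559  0.94629116 -0.2542572 ]
 [ 0.95251132 -0.24836429 -0.17617426]].
```

```bash
sed -i 's/M=np.c_\[bz,-by,-bx\].*/M=np.c_[bz,-by,bx]/; s/M=np.c_\[bz,by,-bx\]$//; s/np.cross(by,bz);$/np.cross(by,bz)/' t.py; python3 t.py 70 0
```

```text
t 9.7 rotvec deg [ 0.12 -0.18 -0.22] joints [ 0.38  0.16  1.63 -0.54  0.84  2.47]
shoulder rel mouth (bx,by,bz) [-76.5   1.9 136.4] tip [-76.6   1.7  91.4] F(b) [ 0.8 -0.5 -0.4] Mom(b) [-0.03  0.41  0.01]
70.0 shift cm [ -0.21  -0.15 -10.12]
0.0 shift cm [ -5.4    1.22 -14.62]
```

```bash
cat > ik.py <<'E'
from h import *
from scipy.optimize import least_squares
def RR(q): 
    e=lambda a,x:R.from_euler(a,x)
    f=e('z',q[0])*e('y',q[1]+q[2]); return f, f*e('z',q[3])*e('y',q[4])*e('z',q[5])
def fk(q,g):
    f,r=RR(q); a=R.from_euler('z',q[0])*R.from_euler('y',q[1])
    return a.apply([0,0,g[1]])+[0,0,g[0]]+f.apply([g[4],0,g[2]])+r.apply([0,0,g[3]])
s=ctrl.get_state()
data=[([1.236,.301,1.522,0,1.321,-.067],[145.5,530.2,230.7]),([.56,-.09,1.59,0,1.63,.23],[330,251,386]),([.16,-.11,1.62,0,1.64,.25],[390,101,387]),([-.62,.22,1.58,0,1.34,.26],[446,-270,247]),([-.45,.19,1.62,0,1.33,.42],[471,-189,246]),([-.55,.54,1.56,0,1.04,.44],[517,-276,81]),([.19,.36,1.25,0,1.53,2.01],[579,147,314]),(s['joint_pos'],s['position'])]
r=least_squares(lambda g:np.concatenate([fk(q,g)-p for q,p in data]),[350,400,400,250,0.]);g=r.x
print('geom',np.round(g),'rms',np.sqrt(np.mean(r.fun**2)))
T=R.from_quat(s['tool_rot']);C=RR(s['joint_pos'])[1].inv()*T
print('C',np.round(C.as_euler('zyx',degrees=True),1));C=R.from_euler('z',round(C.as_euler('zyx')[0]/(np.pi/2))*np.pi/2)
m=np.array([519.5,197,173]);ps=np.radians(-14.8);c,k=np.cos(np.radians(40)),np.sin(np.radians(40))
bz=np.array([c*np.cos(ps),c*np.sin(ps),k]);by=np.array([-np.sin(ps),np.cos(ps),0]);bx=np.cross(by,bz)
for phi in(-30,-20,-10,0,10,20,30):
  M=R.from_rotvec(np.radians(phi)*bz)*R.from_matrix(np.c_[bz,-by,bx])
  for gap in(70,0):
    t=m+(17+gap)*bz+19.9*M.apply([0,0,1])
    z=least_squares(lambda q:np.r_[(fk(q,g)-t)/100,(RR(q)[1]*C*M.inv()).as_rotvec()],s['joint_pos'])
    print(phi,gap,np.round(z.x,2),round(z.cost,5))
E
python3 ik.py
```

```text
geom [184. 416. 449. 211.  29.] rms 20.677463213954873
C [90.  0.  0.]
-30 70 [ 0.53  0.46  1.51 -0.9   1.28  2.88] 0.0
-30 0 [ 0.6   0.44  1.66 -0.91  1.25  3.03] 0.0
-20 70 [ 0.51  0.39  1.59 -0.85  1.09  2.85] 0.0
-20 0 [ 0.58  0.37  1.73 -0.89  1.06  3.01] 0.0
-10 70 [ 0.47  0.33  1.65 -0.79  0.89  2.79] 0.0
-10 0 [ 0.54  0.3   1.8  -0.87  0.86  2.97] 0.0
0 70 [ 0.43  0.27  1.72 -0.69  0.7   2.69] 0.0
0 0 [ 0.5   0.25  1.87 -0.82  0.65  2.9 ] 0.0
10 70 [ 0.37  0.24  1.77 -0.5   0.51  2.5 ] 0.0
10 0 [ 0.44  0.21  1.93 -0.71  0.44  2.77] 0.0
20 70 [ 0.31  0.21  1.82 -0.11  0.35  2.1 ] 0.0
20 0 [ 0.38  0.18  1.97 -0.36  0.24  2.4 ] 0.0
30 70 [0.25 0.21 1.85 0.6  0.3  1.38] 0.0
30 0 [0.31 0.18 2.01 0.82 0.17 1.18] 0.0
```

```bash
sed -i 's/a.apply(\[0,0,g\[1\]\])+\[0,0,g\[0\]\]/a.apply([0,g[5],g[1]])+R.from_euler("z",q[0]).apply([g[6],0,g[0]])/; s/250,0\.\])/250,0.,30.,0.])/; s/in(-30,-20,-10,0,10,20,30)/in(0,20,30,40,50,60)/; s/in(70,0):/in(130,70,25,0):/' ik.py; python3 ik.py
```

```text
geom [219. 426. 444. 245.  42.  37.   4.] rms 1.3987912949915204
C [90.  0.  0.]
0 130 [ 0.33  0.29  1.62 -0.58  0.71  2.5 ] 0.0
0 70 [ 0.38  0.26  1.76 -0.69  0.65  2.67] 0.0
0 25 [ 0.42  0.24  1.86 -0.78  0.61  2.81] 0.0
0 0 [ 0.45  0.24  1.91 -0.84  0.6   2.9 ] 0.0
20 130 [0.19 0.22 1.73 0.12 0.42 1.8 ] 0.0
20 70 [0.23 0.19 1.88 0.05 0.31 1.89] 0.0
20 25 [ 0.27  0.17  1.98 -0.04  0.23  2.01] 0.0
20 0 [ 0.3   0.17  2.03 -0.15  0.18  2.13] 0.0
30 130 [0.11 0.22 1.77 0.68 0.43 1.23] 0.0
30 70 [0.15 0.19 1.91 0.83 0.33 1.08] 0.0
30 25 [0.18 0.17 2.01 1.03 0.25 0.9 ] 0.0
30 0 [0.21 0.17 2.07 1.2  0.21 0.74] 0.0
40 130 [0.04 0.24 1.78 1.11 0.55 0.79] 0.0
40 70 [0.07 0.21 1.93 1.29 0.49 0.6 ] 0.0
40 25 [ 0.1   0.2   2.03 -1.67 -0.45  3.55] 0.0
40 0 [ 0.12  0.2   2.09 -1.55 -0.43  3.43] 0.0
50 130 [-0.02  0.29  1.78  1.34  0.73  0.54] 0.0
50 70 [ 0.    0.26  1.93 -1.66 -0.69  3.51] 0.0
50 25 [ 0.02  0.25  2.03 -1.53 -0.67  3.37] 0.0
50 0 [ 0.04  0.25  2.09 -1.45 -0.67  3.28] 0.0
60 130 [-0.07  0.35  1.77 -1.67 -0.92  3.54] 0.0
60 70 [-0.06  0.33  1.91 -1.57 -0.9   3.39] 0.0
60 25 [-0.04  0.32  2.01 -1.48 -0.89  3.26] 0.0
60 0 [-0.03  0.32  2.07 -1.43 -0.89  3.19] 0.0
```

The planned wrist pose would pass joint 6's range, since the model gives 2.9 against a limit of 2.55. Rolling the tool 40° about the bottle axis keeps every joint in range, and the square head may sit at any roll.

```bash
python3 -m handwheel '0 0 0 2.96 -0.78 2.57;0 0 0 2.96 -0.78 2.57;0 0 0 2.96 -0.78 2.57;0 0 0 2.96 -0.78 2.57;0 0 0 2.22 -0.59 1.93;0 0 0 2.22 -0.59 1.93;0 0 0 2.22 -0.59 1.93;0 0 0 2.22 -0.59 1.93';python3 -m handwheel '0 0 0 2.96 -0.78 2.57;0 0 0 2.96 -0.78 2.57;0 0 0 2.96 -0.78 2.57;0 0 0 0 0 0;0 0 0 0 0 0'
sed -i 's/^d=R/M=(R.from_rotvec(np.radians(40)*bz)*R.from_matrix(M)).as_matrix()\nd=R/' t.py; python3 t.py 70 0
```

```text
time_s: 10.5
position: [599.8, 178.0, 316.0]
tool_rot: [0.914, -0.033, 0.36, -0.184]
contact_force: [-0.0, -0.2, -1.0]
gripper_width: 0.554
grasp_force: 62.0
time_s: 11.0
position: [599.5, 177.8, 315.2]
tool_rot: [0.891, 0.004, 0.361, -0.276]
contact_force: [0.1, 0.4, -1.0]
gripper_width: 0.557
grasp_force: 62.0
t 11.0 rotvec deg [ 0.22  0.19 -0.09] joints [0.05 0.08 1.82 0.94 0.61 0.98]
shoulder rel mouth (bx,by,bz) [-71.3 -11.  137.4] tip [-71.1 -11.1  92.4] F(b) [ 0.8  0.4 -0.7] Mom(b) [-0.25  0.32 -0.31]
70.0 shift cm [-0.28  1.21 -9.79]
0.0 shift cm [ -5.46   2.58 -14.29]
```

```bash
python3 -m handwheel '-0.1 0.4 -3 0 0 0;-0.1 0.4 -3 0 0 0;-0.1 0.4 -2.5 0 0 0;0 0 -1.3 0 0 0;0 0 0 0 0 0;0 0 0 0 0 0'; python3 t.py 48 0
python3 - <<'E'
from h import *
i=get_image('scene');c=i[180:300,330:470];cv2.imwrite('pics/sc1.png',cv2.resize(np.hstack([c]),None,fx=5,fy=5,interpolation=cv2.INTER_CUBIC))
E
```

```text
time_s: 11.6
position: [596.0, 190.8, 217.5]
tool_rot: [0.891, 0.005, 0.361, -0.276]
contact_force: [-0.8, 0.3, -1.4]
gripper_width: 0.551
grasp_force: 62.0
t 11.6 rotvec deg [ 0.2   0.22 -0.21] joints [0.07 0.21 1.93 1.29 0.48 0.6 ]
shoulder rel mouth (bx,by,bz) [-0.7  0.7 69.5] tip [-0.5  0.5 24.5] F(b) [ 0.5  0.1 -1.6] Mom(b) [-0.23  0.32 -0.39]
48.0 shift cm [-1.56  0.33 -1.44]
0.0 shift cm [-5.12  1.27 -4.53]
```

```bash
python3 -m handwheel '-1.1 0.3 -1 0 0 0;-0.8 0.2 -0.7 0 0 0;-0.4 0.1 -0.35 0 0 0;0 0 0 0 0 0;0 0 0 0 0 0'>/dev/null; python3 t.py 40 20;  python3 -m handwheel '-0.4 0.1 -0.35 0 0 0;-0.2 0.05 -0.17 0 0 0;0 0 0 0 0 0'>/dev/null; python3 t.py 20 0
```

```text
t 12.15 rotvec deg [ 0.19  0.25 -0.18] joints [0.09 0.2  2.   1.41 0.46 0.47]
shoulder rel mouth (bx,by,bz) [-0.1  0.3 38.1] tip [ 0.1  0.2 -6.9] F(b) [ 0.4 -0.3 -0.2] Mom(b) [-0.25  0.3  -0.28]
40.0 shift cm [ 0.14 -0.08  0.1 ]
20.0 shift cm [-1.34  0.31 -1.18]
t 12.45 rotvec deg [ 0.12  0.31 -0.2 ] joints [0.1  0.2  2.02 1.45 0.45 0.43]
shoulder rel mouth (bx,by,bz) [-0.5  0.5 30.1] tip [ -0.3   0.4 -14.9] F(b) [-8.9 -2.4  2.8] Mom(b) [0.05 0.44 0.53]
20.0 shift cm [-0.73  0.13 -0.7 ]
0.0 shift cm [-2.21  0.52 -1.99]
```

```bash
python3 -m handwheel '-0.13 0.02 0.16 0 0 0;-0.13 0.02 0.15 0 0 0;0 0 0 0 0 0;0 0 0 0 0 0'>/dev/null; sed -i 's/m=np.array(\[519.5,197,173\])/m=np.array([516.9,197.2,176.1])/' t.py; python3 t.py 20 10
```

```text
t 12.85 rotvec deg [ 0.21  0.17 -0.18] joints [0.1  0.19 2.03 1.43 0.45 0.45]
shoulder rel mouth (bx,by,bz) [ 0.3  0.3 28.9] tip [  0.5   0.1 -16.1] F(b) [ 0.7 -0.4 -0.6] Mom(b) [-0.22  0.3  -0.31]
20.0 shift cm [-0.68  0.15 -0.55]
10.0 shift cm [-1.42  0.34 -1.2 ]
```

Contact is relieved, so I'll continue in.

```bash
python3 -m handwheel '-0.37 0.1 -0.32 0 0 0;-0.3 0.08 -0.24 0 0 0;0 0 0 0 0 0;0 0 0 0 0 0'>/dev/null; python3 t.py 20 15
```

```text
t 13.25 rotvec deg [ 0.21  0.16 -0.19] joints [0.1  0.18 2.05 1.47 0.44 0.41]
shoulder rel mouth (bx,by,bz) [ 0.1  0.4 19.9] tip [  0.3   0.2 -25.1] F(b) [ 1.5  0.  -0.1] Mom(b) [-0.28  0.27 -0.34]
20.0 shift cm [-0.01 -0.04  0.01]
15.0 shift cm [-0.38  0.06 -0.31]
```

```bash
python3 -m handwheel '-0.37 0.1 -0.32 0 0 0;0 0 0 0 0 0;0 0 0 0 0 0'>/dev/null; python3 t.py;python3 -m handwheel '-0.3 0.08 -0.26 0 0 0;0 0 0 0 0 0;0 0 0 0 0 0'>/dev/null; python3 t.py 5
```

```text
t 13.55 rotvec deg [ 0.21  0.17 -0.19] joints [0.11 0.18 2.06 1.5  0.44 0.39]
shoulder rel mouth (bx,by,bz) [ 0.1  0.4 15. ] tip [  0.3   0.2 -30. ] F(b) [ 1.2 -0.5 -0.5] Mom(b) [-0.23  0.33 -0.27]
t 13.85 rotvec deg [ 0.2   0.17 -0.19] joints [0.11 0.18 2.07 1.51 0.44 0.37]
shoulder rel mouth (bx,by,bz) [ 0.1  0.4 11. ] tip [  0.2   0.2 -34. ] F(b) [ 0.4  0.3 -0.7] Mom(b) [-0.25  0.26 -0.3 ]
5.0 shift cm [-0.45  0.07 -0.38]
```

```bash
python3 -m handwheel '-0.22 0.06 -0.19 0 0 0;0 0 0 0 0 0;0 0 0 0 0 0'>/dev/null; python3 t.py;python3 -m handwheel '-0.15 0.04 -0.13 0 0 0;0 0 0 0 0 0;0 0 0 0 0 0'>/dev/null; python3 t.py 5
```

```text
t 14.15 rotvec deg [ 0.21  0.17 -0.19] joints [0.11 0.18 2.07 1.53 0.43 0.35]
shoulder rel mouth (bx,by,bz) [0.1 0.4 8. ] tip [  0.2   0.2 -37. ] F(b) [ 1.3  1.1 -0.6] Mom(b) [-0.25  0.33 -0.24]
t 14.45 rotvec deg [ 0.2   0.17 -0.18] joints [0.11 0.18 2.08 1.54 0.43 0.34]
shoulder rel mouth (bx,by,bz) [0.1 0.4 6. ] tip [  0.3   0.2 -39. ] F(b) [ 0.9 -0.7 -0.7] Mom(b) [-0.2   0.3  -0.26]
5.0 shift cm [-0.09 -0.02 -0.06]
```

```bash
for i in 1 2; do :; done; python3 -m handwheel '-0.15 0.04 -0.13 0 0 0;0 0 0 0 0 0;0 0 0 0 0 0'>/dev/null; python3 t.py;python3 -m handwheel '-0.11 0.03 -0.1 0 0 0;0 0 0 0 0 0;0 0 0 0 0 0'>/dev/null; python3 t.py
```

```text
t 14.75 rotvec deg [ 0.2   0.17 -0.19] joints [0.12 0.18 2.08 1.55 0.43 0.33]
shoulder rel mouth (bx,by,bz) [0.  0.4 3.9] tip [  0.2   0.2 -41.1] F(b) [ 0.3 -1.3 -1.9] Mom(b) [-0.39  0.38 -0.3 ]
t 15.05 rotvec deg [ 0.2   0.2  -0.18] joints [0.12 0.18 2.08 1.56 0.43 0.33]
shoulder rel mouth (bx,by,bz) [-0.   0.4  2.8] tip [  0.2   0.2 -42.2] F(b) [-3.7 -2.6  2.1] Mom(b) [-0.09  0.06 -0.22]
```

```bash
python3 -m handwheel '-0.04 -0.03 0.04 0 0 0;0 0 0 0 0 0;0 0 0 0 0 0'>/dev/null; python3 t.py;python3 -m handwheel '-0.07 0.02 -0.06 0 0 0;0 0 0 0 0 0;0 0 0 0 0 0'>/dev/null; python3 t.py
```

```text
t 15.35 rotvec deg [ 0.21  0.15 -0.19] joints [0.12 0.18 2.08 1.55 0.43 0.33]
shoulder rel mouth (bx,by,bz) [-0.3 -0.   2.2] tip [ -0.1  -0.2 -42.8] F(b) [ 0.2 -0.3 -0.3] Mom(b) [-0.24  0.27 -0.29]
t 15.65 rotvec deg [ 0.2   0.18 -0.17] joints [0.12 0.18 2.09 1.56 0.43 0.32]
shoulder rel mouth (bx,by,bz) [-0.4  0.   1.7] tip [ -0.2  -0.2 -43.3] F(b) [1.2 0.5 1.1] Mom(b) [-0.05  0.08 -0.41]
```

```bash
python3 -m handwheel '-0.04 0.01 -0.03 0 0 0;0 0 0 0 0 0;0 0 0 0 0 0'>/dev/null; python3 t.py;python3 -m handwheel '-0.04 0.01 -0.03 0 0 0;0 0 0 0 0 0;0 0 0 0 0 0'>/dev/null; python3 t.py;python3 -m handwheel '-0.04 0.01 -0.03 0 0 0;0 0 0 0 0 0;0 0 0 0 0 0'>/dev/null; python3 t.py
```

```text
t 15.95 rotvec deg [ 0.2   0.22 -0.14] joints [0.12 0.18 2.09 1.56 0.43 0.32]
shoulder rel mouth (bx,by,bz) [-0.5 -0.   1.7] tip [ -0.3  -0.2 -43.3] F(b) [1.8 1.2 4.1] Mom(b) [ 0.34 -0.22 -0.48]
t 16.25 rotvec deg [ 0.19  0.26 -0.11] joints [0.12 0.18 2.09 1.56 0.43 0.32]
shoulder rel mouth (bx,by,bz) [-0.5 -0.   1.6] tip [ -0.3  -0.2 -43.4] F(b) [3.7 0.8 7. ] Mom(b) [ 0.59 -0.48 -0.53]
t 16.55 rotvec deg [ 0.18  0.3  -0.08] joints [0.12 0.18 2.09 1.57 0.43 0.32]
shoulder rel mouth (bx,by,bz) [-0.6 -0.1  1.6] tip [ -0.3  -0.2 -43.4] F(b) [4.5 1.8 8.1] Mom(b) [ 0.86 -0.75 -0.65]
```

```bash
python3 -m handwheel '-0.04 0.01 -0.03 0 0 0;0 0 0 0 0 0;0 0 0 0 0 0'>/dev/null; python3 t.py;python3 -m handwheel '-0.05 0.01 -0.04 0 0 0;0 0 0 0 0 0;0 0 0 0 0 0'>/dev/null; python3 t.py
```

```text
t 16.85 rotvec deg [ 0.18  0.34 -0.05] joints [0.12 0.18 2.09 1.57 0.43 0.31]
shoulder rel mouth (bx,by,bz) [-0.6 -0.1  1.6] tip [ -0.4  -0.2 -43.4] F(b) [ 5.4  1.6 11.9] Mom(b) [ 1.12 -1.04 -0.68]
t 17.15 rotvec deg [ 0.17  0.38 -0.  ] joints [0.12 0.18 2.09 1.57 0.43 0.31]
shoulder rel mouth (bx,by,bz) [-0.7 -0.1  1.5] tip [ -0.4  -0.1 -43.5] F(b) [ 7.4  2.2 13.4] Mom(b) [ 1.47 -1.35 -0.79]
```

```bash
python3 -m handwheel '0 0 -0.06 0 0 0;0 0 0 0 0 0;0 0 0 0 0 0'>/dev/null; python3 t.py;python3 -m handwheel '-0.01 0 -0.04 0 0 0;0 0 0 0 0 0;0 0 0 0 0 0'>/dev/null; python3 t.py
```

```text
t 17.45 rotvec deg [ 0.14  0.43 -0.02] joints [0.12 0.18 2.09 1.58 0.43 0.31]
shoulder rel mouth (bx,by,bz) [-0.6 -0.1  1.5] tip [ -0.2  -0.1 -43.5] F(b) [-0.2 -1.6 14.5] Mom(b) [ 1.49 -1.28 -0.41]
t 17.75 rotvec deg [ 0.12  0.47 -0.01] joints [0.12 0.18 2.09 1.58 0.43 0.3 ]
shoulder rel mouth (bx,by,bz) [-0.5 -0.   1.5] tip [ -0.1  -0.  -43.5] F(b) [-2.8 -4.5 15. ] Mom(b) [ 1.51 -1.34 -0.19]
```

```bash
python3 -m handwheel '-0.06 -0.01 -0.03 0 0 0;0 0 0 0 0 0;0 0 0 0 0 0;0 0 0 0 0 0'>/dev/null; python3 t.py
python3 - <<'E'
from h import *
c=get_image('scene')[180:300,330:470];t=get_image('top')[190:300,160:270]
cv2.imwrite('pics/chk.png',np.hstack([cv2.resize(c,(430,368),interpolation=2),cv2.resize(t,(368,368),interpolation=2)]))
E
```

```text
t 18.15 rotvec deg [0.1  0.51 0.02] joints [0.12 0.18 2.09 1.58 0.43 0.3 ]
shoulder rel mouth (bx,by,bz) [-0.6 -0.1  1.5] tip [ -0.2  -0.1 -43.5] F(b) [ 2.6  2.4 19.9] Mom(b) [ 1.97 -1.69 -0.33]
```

View pics/chk.png

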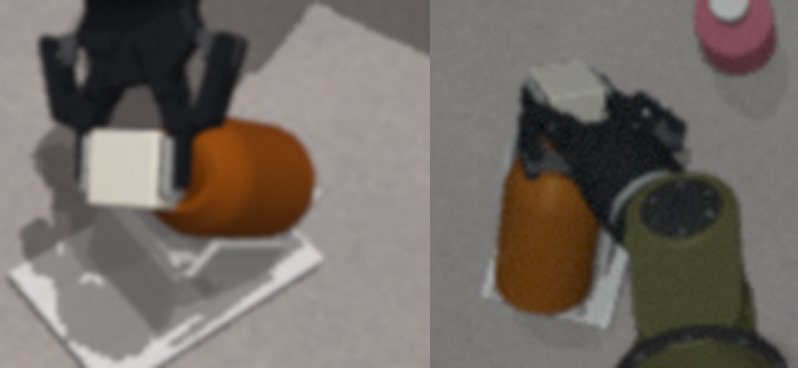

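The picture shows the head seated on the bottle's mouth, held by the fingers at a push of about 19 N. I'll ease the push, open and retreat.

```bash
python3 -m handwheel '0.06 -0.02 0.05 0 0 0;0.06 -0.02 0.05 0 0 0;0 0 0 0 0 0'>/dev/null; python3 t.py;python3 -m handwheel '0 0 0 0 0 0;0 0 0 0 0 0;0 0 0 0 0 0;0 0 0 0 0 0;0 0 0 0 0 0;0 0 0 0 0 0' 0.85
```

```text
t 18.55 rotvec deg [ 0.12  0.39 -0.1 ] joints [0.12 0.18 2.09 1.57 0.43 0.31]
shoulder rel mouth (bx,by,bz) [-0.6 -0.1  1.6] tip [ -0.3  -0.2 -43.4] F(b) [-1.6  1.7 12.1] Mom(b) [ 1.16 -1.    0.01]
time_s: 19.15
position: [541.5, 203.6, 174.8]
tool_rot: [0.891, 0.005, 0.361, -0.276]
contact_force: [-0.0, 1.2, -0.7]
gripper_width: 0.846
grasp_force: 0.0
```

```bash
python3 -m handwheel '-0.64 -0.5 0.59 0 0 0;-1.28 -1 1.18 0 0 0;-1.92 -1.5 1.77 0 0 0;-2.5 -2 2.4 0 0 0;-2.5 -2 2.4 0 0 0;-2 -1.5 2.4 0 0 0;0 0 0 0 0 0;0 0 0 0 0 0'; python3 w.py wf stopper stopper_shoulder bottle_mouth
python3 - <<'E'
from fit import *
get_image('scene');print(find('scene','stopper'));get_image('top');print(find('top','stopper'))
I['wf']=cv2.imread('pics/wf.png');P['wf']=pickle.load(open('wf.pkl','rb'))
h=cv2.cvtColor(I['wf'],cv2.COLOR_BGR2HSV)
m=np.array([516.9,197.2,176.1])+1.6*np.array([.74,-.196,.643]);bz=np.array([.7406,-.1957,.6428])
for d in range(-60,60,5):
    u=proj('',m+d*bz,P['wf']);x,y=np.round(u).astype(int)
    if 0<=x<560 and 0<=y<420: print(d,(x,y),h[y,x],end='; ')
E
```

```text
time_s: 19.95
position: [433.3, 118.3, 282.7]
tool_rot: [0.89, 0.005, 0.362, -0.276]
contact_force: [-1.1, 0.3, -0.5]
gripper_width: 0.85
grasp_force: 0.0
20.0 [433. 119. 282.] [-0.14 -0.31  2.25  1.04  0.74  0.78]
stopper [(0.93, [517.0, 183.0, 198.0], [290.0, 211.0])]
stopper_shoulder [(0.71, [520.0, 179.0, 199.0], [294.0, 206.0])]
bottle_mouth [(0.62, [445.0, 193.0, 146.0], [292.0, 305.0]), (0.48, [718.0, 50.0, 121.0], [463.0, 76.0])]
[(0.92, [535.0, 197.0, 198.0], [374.0, 234.0]), (0.63, [727.0, -375.0, 36.0], [131.0, 196.0]), (0.49, [742.0, 68.0, 113.0], [253.0, 288.0])]
[(0.77, [529.0, 188.0, 203.0], [201.0, 217.0]), (0.54, [702.0, -377.0, 43.0], [393.0, 164.0])]
-60 (np.int64(287), np.int64(278)) [ 13 163 136]; -55 (np.int64(287), np.int64(274)) [ 13 164 137]; -50 (np.int64(287), np.int64(269)) [ 12 157 141]; -45 (np.int64(287), np.int64(265)) [ 12 155 143]; -40 (np.int64(287), np.int64(260)) [ 12 151 144]; -35 (np.int64(288), np.int64(255)) [ 13 150 143]; -30 (np.int64(288), np.int64(251)) [ 12 147 144]; -25 (np.int64(288), np.int64(246)) [ 12 146 145]; -20 (np.int64(288), np.int64(241)) [ 12 141 146]; -15 (np.int64(288), np.int64(237)) [ 12 141 145]; -10 (np.int64(288), np.int64(232)) [ 12 143 153]; -5 (np.int64(288), np.int64(227)) [ 17  25 213]; 0 (np.int64(288), np.int64(222)) [ 17  23 214]; 5 (np.int64(288), np.int64(217)) [ 18  24 216]; 10 (np.int64(288), np.int64(212)) [ 20  21 215]; 15 (np.int64(288), np.int64(207)) [ 17  21 216]; 20 (np.int64(288), np.int64(202)) [ 19  22 217]; 25 (np.int64(288), np.int64(196)) [ 18  17 225]; 30 (np.int64(288), np.int64(191)) [ 17  24 202]; 35 (np.int64(288), np.int64(186)) [ 17  24 198]; 40 (np.int64(288), np.int64(181)) [ 12  19 179]; 45 (np.int64(288), np.int64(175)) [ 12  19 175]; 50 (np.int64(288), np.int64(170)) [ 11  20 178]; 55 (np.int64(288), np.int64(164)) [ 11  20 182];
```

Run:
```python
from fit import *
I['wf']=cv2.imread('pics/wf.png');p=pickle.load(open('wf.pkl','rb'))
h=cv2.cvtColor(I['wf'],cv2.COLOR_BGR2HSV).astype(np.float32)
R_=ctrl.get_state();T=R.from_quat(R_['tool_rot']).as_matrix();up=-T[:,2]
bz=np.array([.7406,-.1957,.6428]);m=np.array([516.9,197.2,176.1])+1.6*bz
side=np.cross(bz,up)
for o in(-18,-12,-6,0,6,12,18):
    d=np.arange(-12,50,.5);u=np.float32([proj('',m+24*up+o*side+k*bz,p) for k in d])
    s=cv2.remap(h,u[:,0],u[:,1],cv2.INTER_LINEAR)
    w=s[:,0,1]<80;a=d[w.argmax()];v=s[:,0,2];e=d[20:][np.argmax(-np.diff(v[20:]))] 
    print(o,'amber->white at',a,'head far edge',e,'V',v[20:90:10].round())
```

```text
-18 amber->white at 0.0 head far edge 33.5 V [144. 214. 215. 216. 216. 217. 218.]
-12 amber->white at 0.0 head far edge 33.5 V [152. 214. 214. 216. 217. 217. 218.]
-6 amber->white at -0.5 head far edge 33.5 V [155. 214. 215. 215. 216. 217. 217.]
0 amber->white at -0.5 head far edge 32.5 V [152. 214. 215. 215. 215. 217. 217.]
6 amber->white at -0.5 head far edge 32.5 V [150. 214. 214. 215. 215. 217. 216.]
12 amber->white at -0.5 head far edge 32.5 V [138. 214. 214. 215. 215. 216. 217.]
18 amber->white at -1.0 head far edge 32.5 V [120. 213. 214. 215. 215. 216. 217.]
```

The white face runs from -0.5 to 33.5 mm, matching the 34 mm head. Its edge is straight and square to the rim, so there is no gap and it is seated.

```bash
python3 -c "
from workcell import ctrl
print(ctrl.get_state()['time_s']);print(ctrl.job_done())"
```

```text
20.35
the job is handed in; nothing more can be done
None
```

The middle-sized stopper is in the amber bottle's neck, pressed home at 15 to 20 N (peak reading 19.9 N) with its head flat on the rim and released; the job was handed in at about 20 s.

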